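# Sort the carvings for the frame

## Robot

A 6-joint arm with a two-finger parallel gripper is mounted at the origin on the work surface. World frame = base frame: x ahead of the robot, y to its left, z up, the work surface at z = 0. Lengths are in m, angles in rad, forces in N, time in s.
With the tool pointing down it reaches from about 0.275 to 0.825 m from the base axis. Payload 4.9 kg.
Tool frame: the origin (TCP) lies midway between the tips of the shut fingers; the grasp point (between the pads) lies 19 mm behind it (bot.grip_depth is the distance from the TCP to the grasp point, in m); y points along the fingers, x is the direction in which the jaws open and shut, and the axes are right-handed (so a half turn about y gives the same grasp; the last joint's range is limited). The gripper opens to 85 mm and grips with 20 to 120 N. Pads are 22 mm wide; open, the fingers measure 114 mm over their backs; the gripper's body (76 mm by 85 mm) begins 54 mm behind the grasp point. The pads swing forward as they close: fully open they stand 13 mm farther back than shut.
Start: joints at [1.151, 0.326, -0.193, 1.052, 0, 1.437], TCP at [0.155, 0.528, 0.231] pointing down, gripper open.
Joint ranges: [-2.65, 2.65], [-0.97, 1.79], [-1.3, 1.35], [-1.93, 2.1], [-1.47, 1.37], [-3.14, 3.14]. Speed limits (rad/s): [2.57, 2.57, 3.14, 3.14, 3.14, 3.14].

## Interface

Orientations are given as a unit quaternion [w, x, y, z].
In Python, from cell import bot gives the robot as it stands. Calls block until the motion is done:
- bot.move_pose(position, orientation): joint-space move of the TCP to a pose.
- bot.move_linear(position, speed=0.15, rotation=None, until_force=None): straight line of the TCP; rotation=None keeps the orientation; speed is the mean speed in m/s. With until_force (N) it stops when the force on the tool has changed by that much, and returns True; else False.
- bot.goto_joints(angles): joint-space move.
- bot.set_gripper(opening, grasp_force=None): opening from 0.0 (shut) to 1.0 (fully open); grasp_force is the grip in N (None keeps the last); returns when the fingers have stopped.
- bot.wait(seconds).
- bot.solve_ik(position, orientation): joint angles nearest the present ones, or None.
- bot.camera(name): name is "scene" or "top" or "wrist"; returns the picture (480x640x3 uint8, red, green, blue); there is no depth.
- bot.calibration(name): a dict with "mtx" (3x3 intrinsics, pixels), "extrinsics" (4x4, takes a point from world to camera coordinates); the wrist camera has in their place "hand_eye" (4x4, takes a point from camera to tool coordinates, whose origin is the TCP and whose axes are the tool frame's). Camera axes: x right, y down, z forward; pixel columns grow to the right and rows downward; lengths in m; the calibration is good to about 2 mm. A picture is of the moment at which its call begins: read the wrist's pose just before it. calibration takes no time and is no camera call.
A pose or a line that the arm cannot do raises bot.PlanningError and nothing moves.
- bot.close_job(): hands the job in, once; it reports no verdict.
Trained networks look in the newest picture that a camera, given by its name, has taken for a name from the list of things; names that differ only in an ending like _2 or _b are one class to them, and where a whole thing is asked for, a point or a joint stands for the part that bears it (a point fixed in the world has none). Each returns a list of dicts, best first, with "confidence" (0 to 1); they miss things now and then, are a little off and sometimes report something else, mostly with a low value. They report only what shows in the picture. A call takes as long as a camera call. They do not tell look-alikes from the thing itself.
- bot.search_frame(camera, thing): "bbox" ([left, top, width, height] in pixels, round what is visible of it).
Readings, each from a call of its own:
- bot.read_clock(): time.
- bot.read_joint_positions(): joint angles.
- bot.read_joint_vel(): joint speeds.
- bot.read_joint_efforts(): joint torques, N m.
- bot.read_position(): TCP position.
- bot.read_tool_rot(): TCP orientation.
- bot.read_ft_force(): force on the tool from outside, world axes, zero at the start.
- bot.read_moment(): the same for the moment, N m.
- bot.read_gripper_width(): opening from 0.0 (shut) to 1.0 (fully open).
Only numpy, scipy, OpenCV 4.12 (cv2) and the standard library are available. Lean on these libraries where they do the work, as an engineer would, in place of code of your own. Each camera call takes 0.05 s, during which the arm holds its last target. There are 200 camera calls.

## Task

Sort the five loose carvings on the bench: lay both round rosettes flat in the tray that has a round sample glued to its tab, and both square blocks flat in the tray that has a square sample, side by side and not stacked. Set the L-shaped corner leaf into the L-shaped recess of the frame corner, turned so that it drops in flush. Leave the mallet standing where it is.

Things in the scene. Friction and masses are not known exactly. Their poses are not given: they have to be found in the camera images.
- rosette_a: round carved limewood rosette, 46 mm across, 30 mm high, plain upright sides with eight petals on top; loose; origin at the centre of its underside, z up
- rosette_b: round carved limewood rosette, 46 mm across, 30 mm high, plain upright sides with eight petals on top; loose; origin at the centre of its underside, z up (same as the other)
- square_a: square carved limewood block, 46 x 46 mm, 30 mm high, four leaves on top; loose; origin at the centre of its underside, x and y square to its sides, z up
- square_b: square carved limewood block, 46 x 46 mm, 30 mm high, four leaves on top; loose; origin at the centre of its underside, x and y square to its sides, z up (same as the other)
- corner_leaf: loose L-shaped limewood plate, 16 mm thick, 84 x 84 mm over its legs, legs 40 mm wide along its -y and -x sides (the quarter x, y > -2 mm is missing). Origin: underside, centre of the 84 mm square, z up. Grip it by the square boss, 28 x 28 mm, sides along x and y, centred at x = y = -18 mm, 16 to 44 mm above the underside (carving to 46); carved ribs on the legs rise 3 mm above the plate
- frame_corner: corner of a picture frame, fixed, brown wood, 24 mm high, rails 78 mm wide, x -64 to 100, y -64 to 80 mm. Its L-shaped recess is open above, 16 mm deep (floor 8 mm above the origin), 4 mm wider than the leaf on every side. Origin on the bench under the centre of the recess's 92 mm square: the leaf is home with its origin 8 mm above this one and x, y axes the same way; no other quarter turn fits
- rosette_tray: shallow open plywood tray, fixed, 122 mm along x by 160 mm along y, rim 24 mm high, walls 5 mm, inner floor 112 x 150 mm at 6 mm above its origin; room for two carvings side by side along y; a 48 mm tab outside the middle of its +x side carries a glued sample, a thin round rosette (top 28 mm above the bench); origin on the bench under the middle of the tray proper
- square_tray: shallow open plywood tray, fixed, 122 mm along x by 160 mm along y, rim 24 mm high, walls 5 mm, inner floor 112 x 150 mm at 6 mm above its origin; room for two carvings side by side along y; a 48 mm tab outside the middle of its +x side carries a glued sample, a thin square block (top 28 mm above the bench); origin on the bench under the middle of the tray proper
- mallet: round wooden carver's mallet standing upright on its head, 72 mm across, 212 mm tall, to be left alone; origin at the centre of its foot
Mind the look-alikes: they are no part of the job. What is shaped like the corner_leaf but green or orange is not meant.

How it is judged:
At the end, for the whole second after the job is handed in: Rosettes in the rosette-sample tray and square blocks in the square-sample tray, each inside, flat on the floor (4 mm, 0.12 rad); the corner leaf fully down in the frame's recess (3 mm), turned the right way (0.15 rad) and level; all at rest (x of rosette_a in the frame of rosette_tray between -0.04 and 0.04 m and y of rosette_a in the frame of rosette_tray between -0.06 and 0.06 m and z of rosette_a in the frame of rosette_tray between 0.003 and 0.01 m and angle between each of rosette_a, rosette_b, square_a, square_b's own z axis and vertical below 0.12 rad and linear speed of each of rosette_a, rosette_b, square_a, square_b, corner_leaf below 0.02 m/s and x of rosette_b in the frame of rosette_tray between -0.04 and 0.04 m and y of rosette_b in the frame of rosette_tray between -0.06 and 0.06 m and z of rosette_b in the frame of rosette_tray between 0.003 and 0.01 m and x of square_a in the frame of square_tray between -0.04 and 0.04 m and y of square_a in the frame of square_tray between -0.06 and 0.06 m and z of square_a in the frame of square_tray between 0.003 and 0.01 m and x of square_b in the frame of square_tray between -0.04 and 0.04 m and y of square_b in the frame of square_tray between -0.06 and 0.06 m and z of square_b in the frame of square_tray between 0.003 and 0.01 m and horizontal distance between corner_leaf and frame_corner below 0.01 m and angle between the x axis of corner_leaf and the x axis of frame_corner, either way round below 0.15 rad and angle between corner_leaf's own z axis and vertical below 0.06 rad and z of corner_leaf in the frame of frame_corner between 0.005 and 0.011 m); the robot touches nothing.
It fails at once if the mallet is knocked over or shifted by more than 30 mm (distance of mallet from where it was at the start of the episode above 0.03 m or angle between mallet's own z axis and vertical above 0.4 rad).
It also fails if it takes over 109 s, if anything falls off the work surface, if the arm or the gripper's body presses on something with over 40 N, if the wrist force passes 120 N, or if a joint passes its speed limit or range.

## Working session

There is one attempt and no reset: what is moved stays moved. The work goes in short steps, each a Python script; the robot and the scene stay as the last script left them, time stands still between calls to the robot, and variables do not carry over. Pictures are saved under pics/ and viewed, about 12 in all and at most 16, crops included, and the job is handed in when it is done.

```bash
mkdir -p pics; ls; python3 - <<'E'
from cell import bot
import cv2,numpy as np
for n in("top","scene"):
    im=bot.camera(n); cv2.imwrite(f"pics/{n}0.png",im[:,:,::-1])
    c=bot.calibration(n); print(n,np.round(c["mtx"],1).tolist(),np.round(c["extrinsics"],3).tolist())
    for t in["rosette_a","square_a","corner_leaf","frame_corner","rosette_tray","square_tray","mallet"]:
        print(t,[(np.round(d["bbox"]).tolist(),round(d["confidence"],2)) for d in bot.search_frame(n,t)])
print(bot.calibration("wrist"),bot.read_clock(),bot.read_tool_rot())
E
```

```text
pics
top [[452.3, 0.0, 316.1], [0.0, 452.3, 244.2], [0.0, 0.0, 1.0]] [[0.013, -1.0, 0.018, 0.122], [-0.986, -0.016, -0.163, 0.473], [0.163, -0.015, -0.986, 1.166], [0.0, 0.0, 0.0, 1.0]]
rosette_a [([411.0, 249.0, 24.0, 19.0], 0.58), ([360.0, 235.0, 15.0, 21.0], 0.29)]
square_a [([296.0, 247.0, 23.0, 20.0], 0.74), ([360.0, 239.0, 20.0, 18.0], 0.55)]
corner_leaf [([191.0, 305.0, 32.0, 39.0], 0.88), ([231.0, 269.0, 42.0, 35.0], 0.66), ([126.0, 271.0, 36.0, 36.0], 0.61)]
frame_corner [([328.0, 148.0, 63.0, 63.0], 0.97)]
rosette_tray [([434.0, 169.0, 69.0, 64.0], 0.6)]
square_tray [([234.0, 157.0, 59.0, 63.0], 0.84)]
mallet [([172.0, 238.0, 42.0, 33.0], 0.98), ([412.0, 248.0, 22.0, 19.0], 0.35)]
scene [[447.7, 0.0, 330.2], [0.0, 447.7, 241.7], [0.0, 0.0, 1.0]] [[0.502, 0.865, -0.005, -0.338], [0.592, -0.347, -0.728, -0.193], [-0.631, 0.363, -0.686, 1.278], [0.0, 0.0, 0.0, 1.0]]
rosette_a [([196.0, 286.0, 24.0, 24.0], 0.9), ([119.0, 283.0, 27.0, 24.0], 0.61)]
square_a [([329.0, 234.0, 24.0, 24.0], 0.68), ([264.0, 267.0, 32.0, 29.0], 0.66)]
corner_leaf [([447.0, 157.0, 17.0, 28.0], 0.83), (
[... 171 characters left out ...]
[105.0, 328.0, 118.0, 107.0], 0.92)]
square_tray [([387.0, 235.0, 87.0, 72.0], 0.86)]
mallet [([422.0, 129.0, 31.0, 87.0], 0.94)]
{'mtx': array([[344.91114846,   0.        , 320.62757927],
       [  0.        , 344.91114846, 241.23808073],
       [  0.        ,   0.        ,   1.        ]]), 'hand_eye': array([[ 9.99999510e-01, -9.12281658e-04,  3.85200319e-04,
         8.35696763e-05],
       [-6.46984422e-04, -3.07399667e-01,  9.51580278e-01,
        -1.41718173e-01],
       [-7.49698784e-04, -9.51580061e-01, -3.07400106e-01,
         7.93716085e-02],
       [ 0.00000000e+00,  0.00000000e+00,  0.00000000e+00,
         1.00000000e+00]])} 0.8 [ 0.56611454 -0.56610841 -0.42369588  0.42369494]
```

View images.

```bash
python3 - <<'E'
import cv2
im=cv2.imread("pics/top0.png"); cv2.imwrite("pics/top0c.png",cv2.resize(im[130:360,100:540],(800,418),interpolation=cv2.INTER_CUBIC))
im=cv2.imread("pics/scene0.png"); cv2.imwrite("pics/scene0c.png",cv2.resize(im[100:450,90:500],(703,600),interpolation=cv2.INTER_CUBIC))
E
```

```text
(no output)
```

View pics/top0c.png

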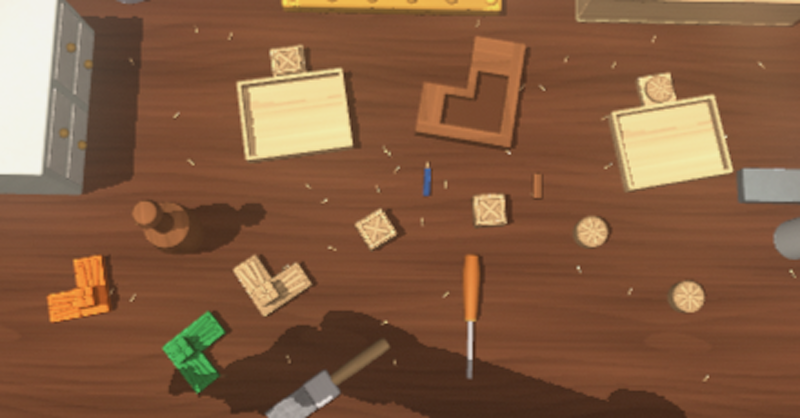

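View pics/scene0c.png

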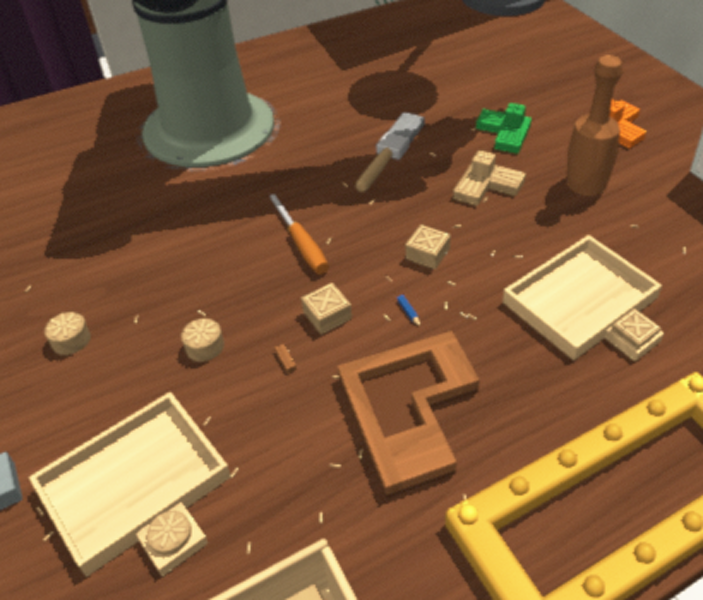

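```bash
cat > h.py <<'E'
from cell import bot
import cv2,numpy as np
from scipy.spatial.transform import Rotation as Rn
def quat(a):  # tool down, jaw axis at world yaw a
    x=np.array([np.cos(a),np.sin(a),0]);y=np.array([0,0,-1.])
    q=Rn.from_matrix(np.c_[x,y,np.cross(x,y)]).as_quat(); return [q[3],*q[:3]]
def rot(q): return Rn.from_quat([*q[1:],q[0]]).as_matrix()
def cam(name,pose=None):
    c=bot.calibration(name)
    if name!="wrist": return c["mtx"],np.array(c["extrinsics"])
    T=np.eye(4);T[:3,:3]=rot(pose[1]);T[:3,3]=pose[0]
    return c["mtx"],np.linalg.inv(T@c["hand_eye"])
def ray(c,px):
    K,E=c;d=E[:3,:3].T@np.linalg.inv(K)@[px[0],px[1],1.];o=-E[:3,:3].T@E[:3,3];return o,d/np.linalg.norm(d)
def onz(c,px,z): o,d=ray(c,px);return o+d*(z-o[2])/d[2]
def tri(obs):
    A=np.zeros((3,3));b=np.zeros(3);rs=[ray(*x) for x in obs]
    for o,d in rs: P=np.eye(3)-np.outer(d,d);A+=P;b+=P@o
    p=np.linalg.solve(A,b);return p,max(np.linalg.norm((np.eye(3)-np.outer(d,d))@(p-o)) for o,d in rs)
def proj(c,p):
    K,E=c;q=K@(E[:3,:3]@np.asarray(p)+E[:3,3]);return q[:2]/q[2]
def snap(fn):
    pose=(np.array(bot.read_position()),np.array(bot.read_tool_rot()));im=bot.camera("wrist")
    cv2.imwrite(f"pics/{fn}.png",im[:,:,::-1]);np.save(f"pics/{fn}.npy",np.r_[pose[0],pose[1]]);return pose,im
def load(fn): v=np.load(f"pics/{fn}.npy");return cam("wrist",(v[:3],v[3:])),cv2.imread(f"pics/{fn}.png")
E
python3 - <<'E'
from h import *
print(np.round(rot(bot.read_tool_rot()),2).tolist())
t=lambda x,y:(cam("top"),(x/1.818+100,y/1.818+130)); s=lambda x,y:(cam("scene"),(x/1.7146+90,y/1.7146+100))
for n,a,b in[("r1",(592,231),(202,328)),("r2",(688,296),(67,325)),("s1",(490,210),(326,301)),("s2",(376,228),(428,240)),("boss",(262,291),(483,160)),
 ("rsample",(658,88),(168,530)),("ssample",(287,60),(637,328)),("frame inner",(478,73),(415,400)),("malfoot",(147,211),(608,66))]:
    p,e=tri([t(*a),s(*b)]);print(n,np.round(p,3),round(e,4))
E
```

```text
[[0.28, -0.0, -0.96], [0.96, 0.0, 0.28], [0.0, -1.0, 0.0]]
r1 [ 0.443 -0.161  0.032] 0.0034
r2 [ 0.35  -0.3    0.026] 0.0036
s1 [ 0.474 -0.012  0.026] 0.0033
s2 [0.444 0.156 0.026] 0.0024
boss [0.346 0.314 0.037] 0.0014
rsample [ 0.666 -0.271  0.024] 0.002
ssample [0.701 0.295 0.022] 0.0024
frame inner [0.674 0.004 0.051] 0.001
malfoot [0.435 0.44  0.203] 0.0008
```

```bash
python3 - <<'E'
from h import *
for i,(p) in enumerate([(.42,.2,.30),(.42,-.14,.30)]):
    try: bot.move_pose(list(p),quat(np.pi/2))
    except bot.PlanningError as e: print(e); continue
    pose,im=snap(f"w{i}"); print(pose, bot.read_joint_positions(),bot.read_clock())
    cv2.imwrite(f"pics/w{i}b.png",cv2.resize(im[:,:,::-1],(800,600),interpolation=cv2.INTER_CUBIC))
E
```

```text
(array([0.41974789, 0.20053063, 0.2998648 ]), array([ 0.49993114, -0.49968867, -0.50017274,  0.50020727])) [ 2.87032777e-01  1.28005808e-01 -2.72968702e-01  1.17007939e+00
  2.53046241e-04  2.85784265e-01] 2.425
(array([ 0.42024693, -0.13919028,  0.29999887]), array([-0.49977351,  0.49963375,  0.50044095, -0.50015138])) [-4.86638650e-01  8.42327543e-02 -3.22404049e-01  1.16425047e+00
  3.36008295e-04 -4.88448703e-01] 3.7583
```

View pics/w0b.png

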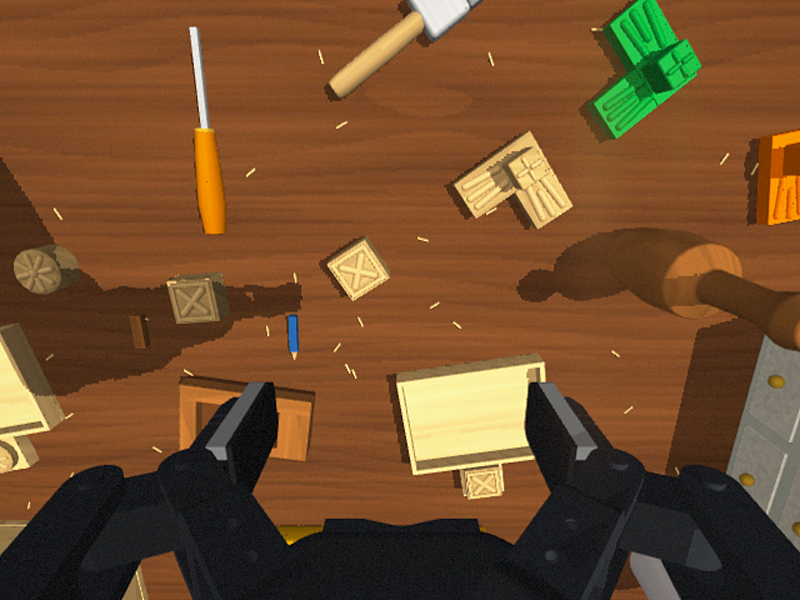

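View pics/w1b.png

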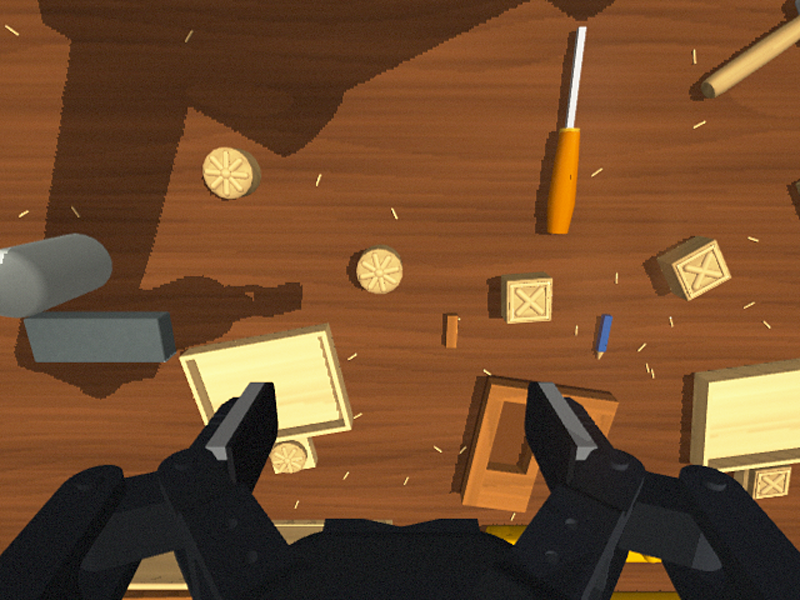

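```bash
python3 - <<'E'
import cv2,numpy as np
def crop(f,x,y,w,h,s): return cv2.resize(cv2.imread(f"pics/{f}.png")[y:y+h,x:x+w],None,fx=s,fy=s,interpolation=cv2.INTER_CUBIC)
m=np.zeros((600,800,3),np.uint8)
def put(i,x,y): m[y:y+i.shape[0],x:x+i.shape[1]]=i
put(crop("w0",360,100,100,86,4),0,0)        # leaf w0  (400x344)
put(crop("top0",220,265,60,45,6),0,346)       # leaf top (360x252)
put(crop("top0",323,145,72,70,5),402,0)       # frame top (360x350)
put(crop("w1",365,295,130,120,3)[:248,:390],402,352) # frame w1 
cv2.imwrite("pics/m1.png",m)
m=np.zeros((600,800,3),np.uint8)
put(crop("w1",155,110,180,140,2),0,0) # rosettes
put(crop("w1",395,180,200,90,2),362,0) # squares
put(crop("w1",140,255,150,110,2.3),0,282) #rosette tray w1
put(crop("w0",310,280,140,120,3)[:,:],362,182) # square tray
cv2.imwrite("pics/m2.png",m)
E
```

```text
Traceback (most recent call last):
ValueError: could not broadcast input array from shape (270,360,3) into shape (254,360,3)
```

```bash
python3 - <<'E'
import cv2,numpy as np
def crop(f,x,y,w,h,s): return cv2.resize(cv2.imread(f"pics/{f}.png")[y:y+h,x:x+w],None,fx=s,fy=s,interpolation=cv2.INTER_CUBIC)
m=np.zeros((600,800,3),np.uint8)
def put(i,x,y):
    h=min(i.shape[0],600-y);w=min(i.shape[1],800-x); m[y:y+h,x:x+w]=i[:h,:w]
put(crop("w0",360,100,100,86,4),0,0)        # leaf w0  (400x344)
put(crop("top0",220,265,60,42,6),0,346)       # leaf top (360x252)
put(crop("top0",323,145,72,70,5),402,0)       # frame top (360x350)
put(crop("w1",365,295,130,120,3),402,352) # frame w1 (clipped)
cv2.imwrite("pics/m1.png",m)
m=np.zeros((600,800,3),np.uint8)
put(crop("w1",155,110,180,140,2),0,0)
put(crop("w1",395,180,200,90,2),362,0)
put(crop("w1",140,255,150,110,2.3),0,282)
put(crop("w0",310,280,140,120,3),362,182)
cv2.imwrite("pics/m2.png",m)
E
```

```text
(no output)
```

View pics/m1.png

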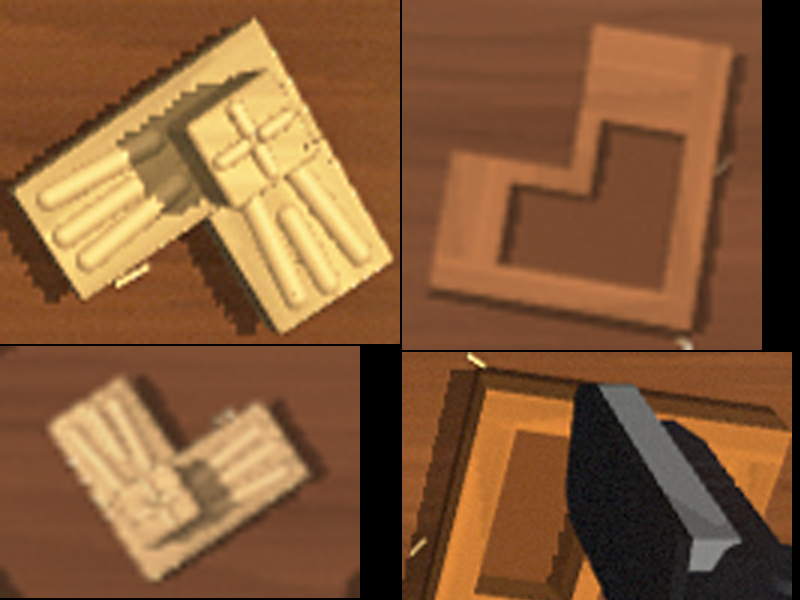

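View pics/m2.png

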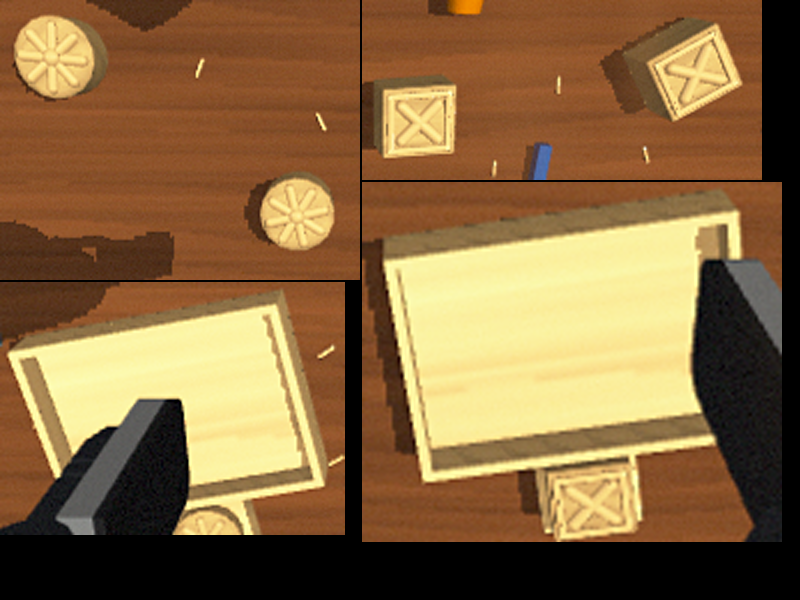

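```bash
cat > fit.py <<'E'
from h import *
from scipy.optimize import least_squares
def px(u,off,s,org): return ((np.array(u,float)-off+.5)/s-.5)+org
def fit(name,obs,x0,z):
    # obs: list of (cam,[(model xy mm, pixel)]); returns x,y,yaw with z fixed, then with z free
    def P(v,m,zz): c,s=np.cos(v[2]),np.sin(v[2]);return [v[0]+(c*m[0]-s*m[1])/1e3,v[1]+(s*m[0]+c*m[1])/1e3,zz]
    for free in(0,1):
        f=lambda v:np.concatenate([proj(c,P(v,m,v[3] if free else z))-p for c,l in obs for m,p in l])
        r=least_squares(f,[*x0]+[z]*free,loss="soft_l1",x_scale=[.1,.1,.1]+[.1]*free)
        print(name,"free z" if free else "z fixed",np.round(r.x,4),"rms px",round(np.sqrt(np.mean(f(r.x)**2)),2))
        if not free: out=r.x
    return out
E
python3 - <<'E'
from fit import *
T=cam("top");W0,_=load("w0");W1,_=load("w1")
def L(d,off,s,org): return [(m,px(u,off,s,org)) for m,u in d.items()]
leaf={(-42,-42):(256,18),(42,-42):(15,190),(42,-2):(83,298),(-42,42):(392,262),(-2,42):(283,330),(-2,-2):(213,212)}
leaft={(-42,-42):(152,580),(42,-42):(308,478),(42,-2):(262,405),(-42,42):(50,428),(-2,42):(123,378)}
l0=L(leaf,(0,0),4,(360,100));lt=L(leaft,(0,346),6,(220,265))
fit("leaf",[(W0,l0),(T,lt)],(.37,.31,-.6),.016);fit("leaf w0",[(W0,l0)],(.37,.31,-.6),.016)
fr={(-64,-64):(692,330),(100,-64):(733,45),(100,14):(595,25),(14,14):(576,165),(14,80):(450,155),(-64,80):(431,288),(-46,-46):(667,290),(46,-46):(688,137),(46,2):(604,122),(2,46):(512,185),(-46,46):(498,263)}
ft=L(fr,(402,0),5,(323,145));f1=L({(-64,-64):(487,388),(-64,80):(790,432)},(402,352),3,(365,295))+L({(100,-64):(462,502),(100,14):(526,511)},(0,0),1.25,(0,0))
fit("frame",[(T,ft),(W1,f1)],(.6,0,-.15),.024);fit("frame top",[(T,ft)],(.6,0,-.15),.024);fit("frame w1",[(W1,f1)],(.6,0,-.15),.024)
sq=[(-23,-23),(-23,23),(23,23),(23,-23)]
for n,u,x0 in[("s1",[(381,90),(455,83),(456,154),(383,158)],(.47,0,0)),("s2",[(647,62),(717,24),(742,76),(673,120)],(.44,.15,.5))]:
    fit(n,[(W1,L(dict(zip(sq,u)),(362,0),2,(395,180)))],x0,.030)
for n,u in[("r2",(52,56)),("r1",(297,212))]: print(n,onz(W1,px(u,(0,0),2,(155,110)),.03))
rt=L({(-61,-80):(12,357),(-61,80):(284,303),(61,80):(324,485)},(0,282),2.3,(140,255))
rtt=L({(61,80):(610,113),(61,-80):(715,96),(-61,-80):(732,172),(-61,80):(628,190)},(0,0),1.818,(100,130))
st=L({(-61,-80):(385,258),(-61,80):(738,208),(61,-80):(430,480)},(362,182),3,(310,280))
stt=L({(61,80):(237,84),(61,-80):(342,68),(-61,-80):(354,147),(-61,80):(247,160)},(0,0),1.818,(100,130))
fit("rtray",[(W1,rt),(T,rtt)],(.6,-.25,.2),.024);fit("stray",[(W0,st),(T,stt)],(.6,.28,.1),.024)
E
```

```text
leaf z fixed [ 0.3698  0.3092 -0.9596] rms px 1.0
leaf free z [ 0.37    0.31   -0.9598  0.0127] rms px 1.0
leaf w0 z fixed [ 0.3699  0.3098 -0.959 ] rms px 0.78
leaf w0 free z [ 0.3703  0.3116 -0.9576  0.0088] rms px 0.62
frame z fixed [ 0.6421  0.01   -0.1528] rms px 1.1
frame free z [ 0.6406  0.0096 -0.1501  0.0274] rms px 1.06
frame top z fixed [ 0.6427  0.0076 -0.1462] rms px 0.49
frame top free z [ 0.6417  0.0079 -0.1461  0.0274] rms px 0.49
frame w1 z fixed [ 0.6417  0.013  -0.1518] rms px 0.8
frame w1 free z [ 0.6458  0.0148 -0.1537  0.0182] rms px 0.46
s1 z fixed [ 0.4733 -0.0101  0.0975] rms px 0.4
s1 free z [ 0.4736 -0.0098  0.0975  0.0291] rms px 0.39
s2 z fixed [0.4408 0.1561 0.5879] rms px 1.4
s2 free z [0.4458 0.17   0.5821 0.0109] rms px 1.12
r2 [ 0.34973922 -0.29852674  0.03      ]
r1 [ 0.44123567 -0.15989337  0.03      ]
rtray z fixed [ 0.582  -0.2845  0.1876] rms px 1.58
rtray free z [ 0.582  -0.2845  0.1876  0.0239] rms px 1.58
stray z fixed [0.614  0.2838 0.1584] rms px 1.27
stray free z [0.6148 0.2842 0.1595 0.0223] rms px 1.25
```

```bash
cat > ops.py <<'E'
from h import *
def tr(t,u,v): c,s=np.cos(t[2]),np.sin(t[2]);return np.array([t[0]+c*u-s*v,t[1]+s*u+c*v])
def goto(xy,z,a):
    """joint move, choosing of a and a+pi the smaller wrist turn"""
    q=np.array(bot.read_joint_positions());best=[]
    for b in(a,a+np.pi):
        j=bot.solve_ik([*xy,z],quat(b))
        if j is not None: best.append((np.abs(np.array(j)-q).max(),b))
    b=min(best)[1];bot.move_pose([*map(float,xy),z],quat(b))
def pick(xy,a,z=.003,force=50,hover=.10):
    goto(xy,hover,a);hit=bot.move_linear([*xy,z],speed=.12,until_force=15)
    bot.set_gripper(0.,force);w=bot.read_gripper_width()
    bot.move_linear([*xy,hover],speed=.2);print("hit",hit,"width",round(w,3),round(bot.read_gripper_width(),3),"t",bot.read_clock());return w
def place(xy,a,z,open_=.72,hover=.10):
    goto(xy,hover,a);hit=bot.move_linear([*xy,z],speed=.1,until_force=12);p=bot.read_position()
    bot.set_gripper(open_);bot.move_linear([*xy,hover],speed=.2);bot.set_gripper(1.)
    print("placed hit",hit,"at z",round(p[2],4),"t",bot.read_clock())
RT=(.582,-.2845,.1876);ST=(.614,.2838,.1584)
E
python3 - <<'E'
from ops import *
w=pick((.4733,-.0101),.0975)
if w>.3: place(tr(ST,0,-.036),ST[2],.0105)
E
```

```text
hit False width 0.529 0.528 t 7.0333
placed hit True at z 0.0098 t 10.3417
```

```bash
python3 - <<'E'
from ops import *
if pick((.4415,.157),.59)>.3: place(tr(ST,0,.036),ST[2],.0100)
if pick((.4412,-.160),.19)>.3: place(tr(RT,0,.036),RT[2],.0100)
if pick((.3497,-.2985),.19)>.3: place(tr(RT,0,-.036),RT[2],.0100)
# look at frame from two heights, from base side
for i,(x,y,z,a) in enumerate([(.56,.06,.20,np.pi/2),(.56,-.06,.20,np.pi/2)]):
    bot.move_pose([x,y,z],quat(a)); snap(f"f{i}")
im=np.hstack([cv2.resize(cv2.imread(f"pics/f{i}.png"),(400,300)) for i in(0,1)])
t=bot.camera("top")[:,:,::-1]; cv2.imwrite("pics/top1.png",t)
cv2.imwrite("pics/m3.png",np.vstack([im,cv2.resize(t[140:300,180:520],(800,376))[:300]])); print(bot.read_clock())
E
```

```text
hit False width 0.525 0.528 t 13.2
placed hit True at z 0.0099 t 16.2833
hit False width 0.516 0.52 t 20.1917
placed hit True at z 0.0101 t 23.0333
hit False width 0.519 0.52 t 26.0167
placed hit True at z 0.01 t 29.125
31.8417
```

View pics/m3.png

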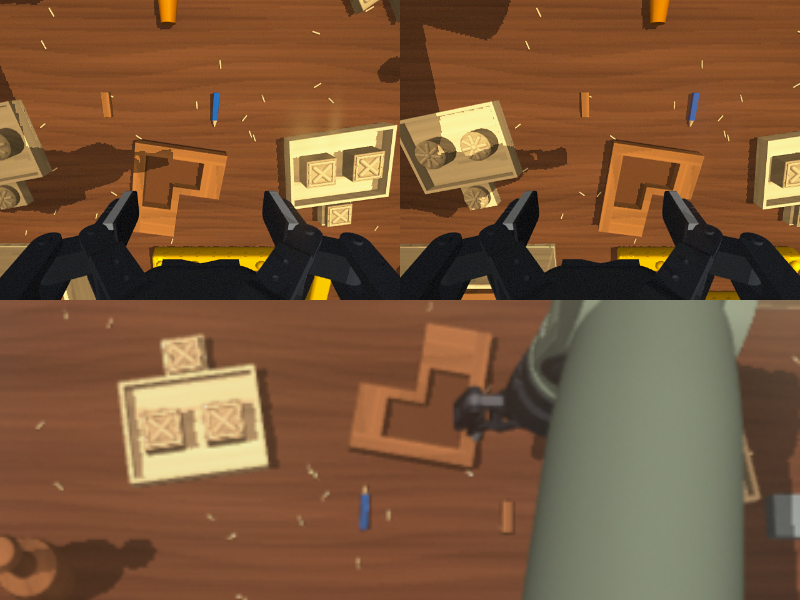

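```bash
python3 - <<'E'
from h import *
for i,p in enumerate([(.33,.25,.18),(.33,.31,.18)]):
    bot.move_pose(list(p),quat(np.pi/2)); snap(f"l{i}")
m=np.zeros((600,800,3),np.uint8)
def crop(f,x,y,w,h,s): return cv2.resize(cv2.imread(f"pics/{f}.png")[y:y+h,x:x+w],None,fx=s,fy=s,interpolation=cv2.INTER_CUBIC)
m[:,:400]=0
a=crop("f0",200,215,200,150,2);b=crop("f1",310,215,200,150,2)
m[:300,:400]=a;m[:300,400:]=b
for i in(0,1):
    c,_=load(f"l{i}");u=proj(c,[.37,.31,.016]).astype(int);x,y=u[0]-67,max(0,u[1]-50);print(i,x,y)
    m[300:,400*i:400*i+400]=crop(f"l{i}",x,y,134,100,3)[:300,:400]
cv2.imwrite("pics/m4.png",m);print(bot.read_clock())
E
```

```text
0 316 210
1 252 211
33.7333
```

View pics/m4.png

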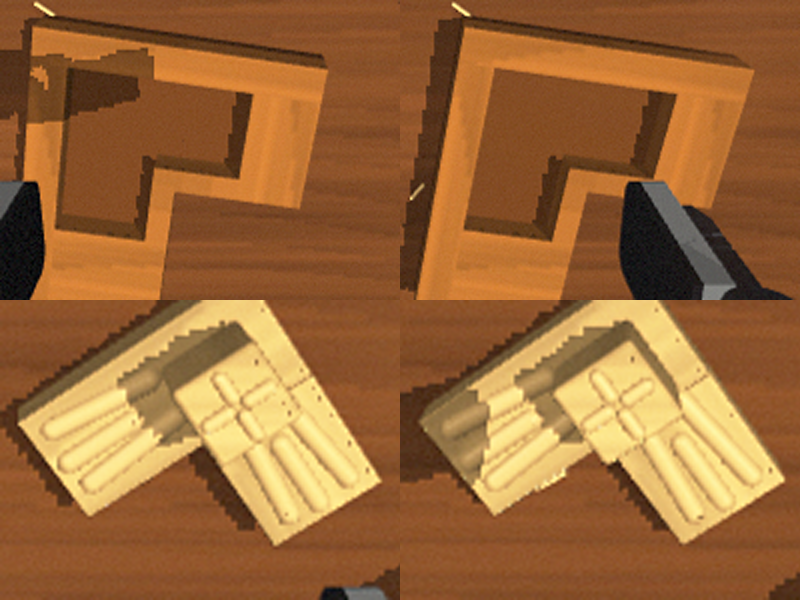

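```bash
python3 - <<'E'
from fit import *
C={n:load(n)[0] for n in("f0","f1","l0","l1")}
def L(d,off,s,org): return [(m,px(u,off,s,org)) for m,u in d.items()]
k=[(-64,-64),(-64,80),(14,80),(14,14),(-46,-46),(-46,46),(2,46),(2,2),(46,2),(46,-46)]
f0=L(dict(zip(k,[(33,28),(328,70),(301,208),(174,191),(68,68),(253,94),(239,178),(163,167),(144,241),(55,229)])),(0,0),2,(200,215))
f1=L(dict(zip(k,[(463,25),(753,70),(713,208),(583,190),(494,68),(677,94),(655,180),(570,167),(552,243),(466,230)])),(400,0),2,(310,215))
fit("frame",[(C["f0"],f0),(C["f1"],f1)],(.64,.01,-.15),.024)
for n,f in(("f0",f0),("f1",f1)): fit(n,[(C[n],f)],(.64,.01,-.15),.024)
kp=[(42,-42),(42,-2),(-2,42),(-42,42)];kb=[(-32,-32),(-4,-32),(-4,-4),(-32,-4)]
P=[L(dict(zip(kp,u)),o,3,g) for u,o,g in(([(18,424),(91,516),(276,546),(382,482)],(0,300),(316,210)),([(421,430),(497,516),(684,544),(785,481)],(400,300),(252,211)))]
B=[L(dict(zip(kb,u)),o,3,g) for u,o,g in(([(252,342),(173,392),(222,463),(299,408)],(0,300),(316,210)),([(634,342),(552,394),(604,466),(681,407)],(400,300),(252,211)))]
fit("plate",[(C["l0"],P[0]),(C["l1"],P[1])],(.37,.31,-.96),.016)
fit("boss",[(C["l0"],B[0]),(C["l1"],B[1])],(.37,.31,-.96),.044)
E
```

```text
frame z fixed [ 0.643   0.0134 -0.1505] rms px 0.98
frame free z [ 0.6437  0.0134 -0.1504  0.0224] rms px 0.91
f0 z fixed [ 0.643   0.0136 -0.1514] rms px 1.05
f0 free z [ 0.644   0.0134 -0.1512  0.0218] rms px 1.0
f1 z fixed [ 0.6429  0.013  -0.1499] rms px 0.82
f1 free z [ 0.6433  0.0132 -0.1497  0.0232] rms px 0.81
plate z fixed [ 0.37    0.3099 -0.9517] rms px 0.87
plate free z [ 0.3716  0.3102 -0.9506  0.0122] rms px 0.65
boss z fixed [ 0.3692  0.3094 -0.9428] rms px 1.47
boss free z [ 0.3721  0.3103 -0.9507  0.0358] rms px 1.21
```

```bash
cat >> ops.py <<'E'
FR=(.643,.0134,-.1505);LF=(.370,.3099,-.9517)
def yaw(): x=rot(bot.read_tool_rot())[:,0];return np.arctan2(x[1],x[0])
E
python3 - <<'E'
from ops import *
xy=tr(LF,-.018,-.018);print(xy)
goto(xy,.10,LF[2]);print(bot.move_linear([*xy,.023],speed=.12,until_force=15))
bot.set_gripper(0.,20);print("w",bot.read_gripper_width());bot.set_gripper(1.)
bot.move_linear([*xy,.065],speed=.2)
goto(xy,.065,LF[2]+np.pi/2);print(bot.move_linear([*xy,.023],speed=.12,until_force=15))
bot.set_gripper(0.,60);print("w",bot.read_gripper_width());
bot.move_linear([*xy,.12],speed=.15)
b=yaw();print("w",bot.read_gripper_width(),"yaw",b,"t",bot.read_clock())
t=tr(FR,-.018,-.018);bot.move_pose([*map(float,t),.12],quat(b+FR[2]-LF[2]))
print(yaw(),bot.read_joint_positions(),bot.read_ft_force());snap("h0")
bot.move_linear([*map(float,t),.065],speed=.15);snap("h1")
c=[cv2.imread(f"pics/h{i}.png")[150:450,120:520] for i in(0,1)]
cv2.imwrite("pics/m5.png",np.hstack(c));print(bot.read_clock())
E
```

```text
[0.34489535 0.31411387]
False
w 0.32344480376497053
False
w 0.3161522382011945
w 0.31128742477282706 yaw 0.6190650385151334 t 39.9583
1.4209386830366721 [-1.20149449e-01  5.46728420e-01 -1.46696649e-01  8.78702506e-01
  3.77744671e-04  2.97077164e-02] [-0.05812338  0.45628152  0.9965285 ]
42.125
```

View pics/m5.png

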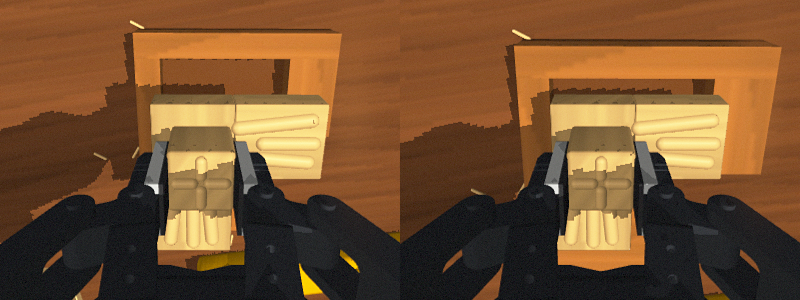

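```bash
python3 - <<'E'
from ops import *
t=[*map(float,tr(FR,-.018,-.018))]
hit=bot.move_linear([*t,.030],speed=.06,until_force=8)
p=np.array(bot.read_position());print(hit,p,p[:2]-t,bot.read_ft_force(),bot.read_moment(),bot.read_clock());snap("d0")
cv2.imwrite("pics/d0c.png",cv2.resize(cv2.imread("pics/d0.png")[170:420,160:480],None,fx=1.8,fy=1.8,interpolation=cv2.INTER_CUBIC))
E
```

```text
True [ 0.62187766 -0.00168176  0.03124528] [-6.27021548e-04  1.59889243e-05] [-0.26767173 -0.24759374  5.69883222] [0.14987318 0.06275175 0.02037841] 42.6833
```

View pics/d0c.png

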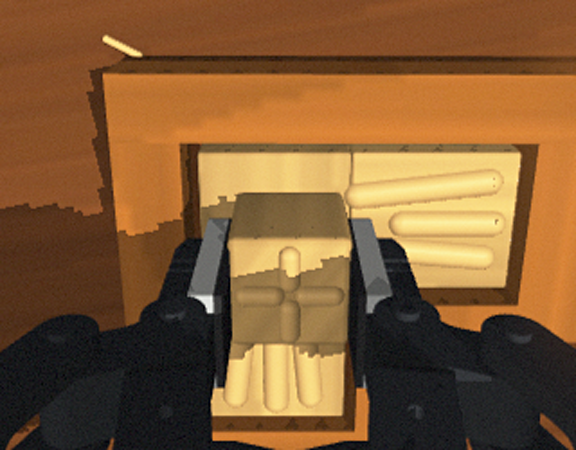

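The leaf lies in the recess with a gap all round (plate edges about (198,150) to (520,290) in the crop). It reached z = 0.031, which is home. Next I release it, retreat and check.

```bash
python3 - <<'E'
from ops import *
p=bot.read_position()
bot.set_gripper(.6);bot.move_linear([p[0],p[1],.12],speed=.15);bot.set_gripper(1.)
bot.move_pose([.52,.013,.22],quat(np.pi/2));snap("e0")
bot.move_pose([.38,.08,.28],quat(np.pi/2))
bot.goto_joints([1.151,.326,-.193,1.052,0,1.437]);bot.wait(.3)
t=bot.camera("top");s=bot.camera("scene")
t=cv2.resize(t[140:240,200:520,::-1],(800,250),interpolation=cv2.INTER_CUBIC)
m=np.vstack([t,np.hstack([cv2.resize(cv2.imread("pics/e0.png")[200:400,160:420],(455,350),interpolation=cv2.INTER_CUBIC),cv2.resize(s[200:450,90:336,::-1],(345,350),interpolation=cv2.INTER_CUBIC)])])
cv2.imwrite("pics/m6.png",m);print(bot.read_clock())
E
```

```text
47.8833
```

View pics/m6.png

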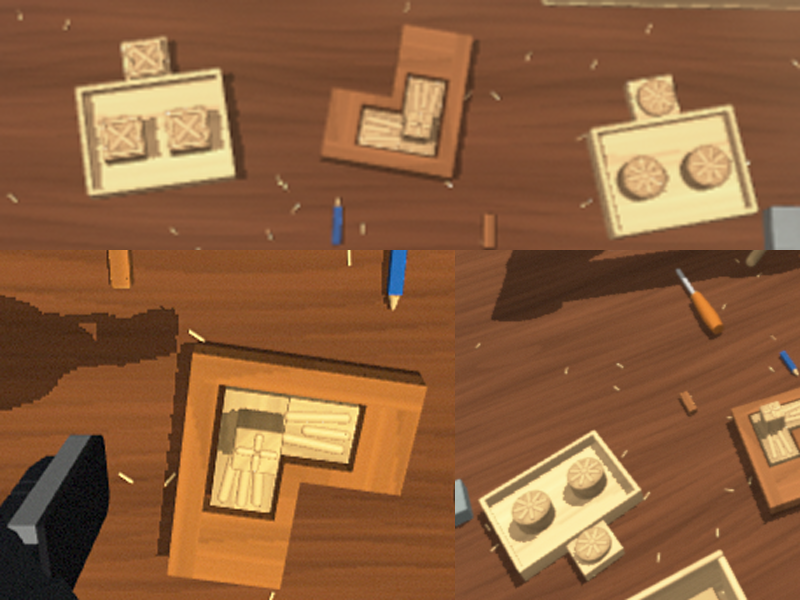

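```bash
python3 -c "
from cell import bot
print([ (d['bbox'],d['confidence']) for d in bot.search_frame('top','mallet')][:1]); bot.close_job()"
```

```text
[([174.4, 239.2, 39.2, 28.6], 0.7)]
the job is handed in; nothing more can be done
```

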